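# Load the milling tools onto the rail in reverse order

### The job

Move the four milling tools from the pots on the wooden tray to the four holes of the metal loading rail, in reverse order: the rail must mirror the tray, so the tool nearest the rail goes into the hole nearest the tray, the next one into the next hole, and the farthest into the farthest. Lower each tool in gently, shank first, until its flange sits on the rail, upright and let go.

Things in the scene. Friction and masses are not known exactly. Their poses are not given: they have to be found in the camera images.
- drill_grip (a point): Drill holder: steel nose 30 mm across from the flange to 66 mm above the foot, tapering above, with a slim 10 mm pointed drill on top (96 mm). Below: flange 46 mm across, 28 to 35 mm above the foot, resting on the pot's rim; tapered shank 28 mm long, 20 mm across, 12 mm at the foot. The point is on the axis, 60 mm above the foot (32 mm above the rim), where to grip; z up. About 300 g.
- endmill_grip (a point): End-mill holder: dark cylinder 38 mm across from the flange to 74 mm above the foot, with a stubby flat 20 mm cutter on top (92 mm). Below: flange 46 mm across, 28 to 35 mm above the foot, resting on the pot's rim; tapered shank 28 mm long, 20 mm across, 12 mm at the foot. The point is on the axis, 60 mm above the foot (32 mm above the rim), where to grip; z up. About 380 g.
- facemill_grip (a point): Face mill: broad dark head 46 mm across from 43 to 74 mm above the foot, with six small brass-coloured inserts round its flat top (79 mm). Below: flange 46 mm across, 28 to 35 mm above the foot, resting on the pot's rim; tapered shank 28 mm long, 20 mm across, 12 mm at the foot. The point is on the axis, 60 mm above the foot (32 mm above the rim), where to grip; z up. About 480 g.
- boring_grip (a point): Boring head: light metal cylinder 42 mm across from the flange to 74 mm above the foot, with a thin 10 mm bar off-centre on top (94 mm). Below: flange 46 mm across, 28 to 35 mm above the foot, resting on the pot's rim; tapered shank 28 mm long, 20 mm across, 12 mm at the foot. The point is on the axis, 60 mm above the foot (32 mm above the rim), where to grip; z up. About 420 g.
- pot_drill: The grey plastic pot in which the drill holder starts: fixed block 60 x 60 x 48 mm with a 30 mm square hole in its top. Origin at the centre of its underside, rim 48 mm above that. The four pots look alike and stand in a row on the wooden tray.
- pot_endmill: The grey plastic pot in which the end-mill holder starts: fixed block 60 x 60 x 48 mm with a 30 mm square hole in its top. Origin at the centre of its underside, rim 48 mm above that. The four pots look alike and stand in a row on the wooden tray.
- pot_facemill: The grey plastic pot in which the face mill starts: fixed block 60 x 60 x 48 mm with a 30 mm square hole in its top. Origin at the centre of its underside, rim 48 mm above that. The four pots look alike and stand in a row on the wooden tray.
- pot_boring: The grey plastic pot in which the boring head starts: fixed block 60 x 60 x 48 mm with a 30 mm square hole in its top. Origin at the centre of its underside, rim 48 mm above that. The four pots look alike and stand in a row on the wooden tray.
- tray: Wooden tray 140 x 300 mm, fixed, with the row of four pots, rims 60 mm above the bench. Origin at the centre of its underside, on the bench. It is on the left or right, the rail on the other side. Its y axis runs along the row, x across it, z up; the four places lie at y = -105, -35, 35 and 105 mm, x = 0.
- rail: Light metal loading rail, fixed: plate 64 x 300 mm, 12 mm thick, on two end legs, top 75 mm above the bench, with four empty 30 mm square through-holes. A tool is home when its flange lies on the plate. Origin at the centre of its underside, on the bench. Its y axis runs along the row, x across it, z up; the four places lie at y = -105, -35, 35 and 105 mm, x = 0.
Mind the look-alikes: they are no part of the job. Leave any orange look-alike of the part that bears endmill_grip alone. What is shaped like the part that bears drill_grip but purple is not meant.

How it is judged:
By the outcome, as a careful person would: the job done as asked, in the order asked, and still so for the second after the job is handed in, with the robot touching nothing.
It also fails if it takes over 102 s, if anything falls off the work surface, if the arm or the gripper's body presses on something with over 40 N, if the wrist force passes 120 N, or if a joint passes its speed limit or range.

### The arm

A 7-joint arm with a two-finger parallel gripper is mounted at the origin on the work surface. World frame = base frame: x ahead of the robot, y to its left, z up, the work surface at z = 0. Lengths are in m, angles in rad, forces in N, time in s.
With the tool pointing down it reaches from about 0.4 to 0.85 m from the base axis. Payload 10.4 kg.
Tool frame: the origin (TCP) lies at the very end of the fingers, on their centre line; the grasp point (between the pads) lies 19 mm behind it; y points along the fingers, x is the direction in which the jaws open and shut, and the axes are right-handed (so a half turn about y gives the same grasp; the last joint's range is limited). The gripper opens to 87 mm and grips with 3 to 60 N. Pads are 19 mm wide; open, the fingers measure 117 mm over their backs; the gripper's body (75 mm by 190 mm) begins 51 mm behind the grasp point.
Start: joints at [1.316, 0.332, -0.065, 1.46, 0.022, 1.35, -0.088], TCP at [0.144, -0.608, 0.223] pointing down, gripper open.
Joint ranges: [-2.6, 2.6], [-0.5, 2.12], [-1.47, 1.34], [0.16, 2.42], [-1.27, 4.41], [0.06, 2.06], [-2.6, 2.6]. Speed limits (rad/s): [2.22, 2.22, 2.79, 2.79, 3.14, 3.14, 3.14].

### API

Orientations are given as a unit quaternion [x, y, z, w].
In Python, from bench import readout, vision, r gives the robot as it stands.
- The arm moves only by the tool arm_command, never from a script. Its argument "targets" is a list that holds one entry, the list of rows, each a list of 6 numbers: the shift along the tool's x, y, z in m, then the turn, a rotation vector about the tool's x, y, z in degrees. A call has 1 to 12 rows; each row shifts and turns the commanded pose from where the row before left it, along the tool's axes as they then stand; what a row does not reach is not made up. A row lasts 1/12 s, in which the tool goes at most 41.7 mm and 7.16 degrees, less where a joint would pass 70% of its speed; a pose out of reach is approached as far as the arm can. A call is refused whole if a number of a shift passes 0.0417 or a number of a turn 7.16, either way. A call with a gripper value outside its range is refused whole. "hand" is the opening, from 0 (shut) to 1 (fully open), set as the call begins (left out, the last holds). The fingers move at their own pace and stop on an object; "grip_force" is the grip in N (left out, the last holds). Time passes only in rows, so rows that do not move let the fingers close. It gives the time, the measured TCP pose, the force and the opening at its end, in the units of the state.
- readout.read_state(): the state, without advancing time (a new reading comes with each control period).
- vision.camera(name): name is "scene" or "side" or "wrist"; returns a dict with "pixels" (384x512x3 uint8, blue, green, red), "fovy" (degrees; the focal length in pixels is half the picture's height over the tangent of half this angle, whatever the lens; pixels are square), "cx", "cy" (the principal point, pixels), "R" (3x3) and "t" (3): a world point X has camera coordinates R X + t; the wrist camera has in their place "mount" (4x4, takes a point from camera to tool coordinates, whose origin is the TCP and whose axes are the tool frame's). Camera axes: x right, y down, z forward; pixel columns grow to the right and rows downward; lengths in m; the calibration is good to about 2 mm. A picture is of the moment at which its call begins: read the wrist's pose just before it. There is no depth.
- r.close_job(): hands the job in, once; it reports no verdict.
The state is a dict: "time": time; "joint_positions": joint angles; "joint_vel": joint speeds; "joint_torque": joint torques, N m; "ee_pos": TCP position; "eef_rot": TCP orientation; "ft_force": force on the tool from outside, world axes, zero at the start; "torque": the same for the moment, N m; "width": finger opening in m.
Only numpy, scipy, OpenCV 4.12 (cv2) and the standard library are available. Lean on these libraries where they do the work, as an engineer would, in place of code of your own. Each camera call takes 0.05 s, during which the arm holds its last target.

## Working session

There is one attempt and no reset: what is moved stays moved. The work goes in short steps, Python scripts to look and compute and a tool call to move; the robot and the scene stay as the last step left them, time stands still between calls to the robot, and variables do not carry over. Pictures are saved under pics/ and viewed, and the job is handed in when it is done.

Besides the shell and the picture viewer there is one more tool, called after ">>>" as name([rows], argument=value, ...), one row to a line, values as JSON. arm_command: Moves the arm, as the interface text tells. Its arguments: {"type":"object","properties":{"targets":{"type":"array","items":{"type":"array","items":{"type":"array","items":{"type":"number"}}}},"hand":{"type":"number"},"grip_force":{"type":"number"}},"required":["targets"]}

```bash
mkdir -p pics; python3 - <<'E'
from bench import readout, vision, r
import cv2
s=readout.read_state()
for k,v in s.items(): print(k,v)
for n in ("scene","side","wrist"):
    c=vision.camera(n); cv2.imwrite(f"pics/{n}0.png",c["pixels"])
    print(n,{k:v for k,v in c.items() if k!="pixels"})
E
```

```text
time 0.0
joint_positions [ 1.31641149  0.33285182 -0.06469981  1.46096818  0.02161755  1.34992543
 -0.08850393]
joint_vel [ 0.00049051  0.00027651  0.00027486  0.00080728 -0.00127767  0.00044401
 -0.00160738]
joint_torque [-1.13784794e-03 -6.23242950e+01  2.40759202e-02 -3.89909542e+01
 -6.14338880e-02  3.93756072e-02  1.21135731e-04]
ee_pos [ 0.14346469 -0.60789186  0.22175366]
eef_rot [-0.55417232  0.43924567 -0.4384011   0.55476189]
ft_force [-0.10660061  0.34307395  0.83130329]
torque [-0.00540205 -0.01223444 -0.02670454]
width 0.08684398931010182
scene {'fovy': 57.95248710326085, 'cx': 249.20682324305787, 'cy': 189.3993155919794, 'R': array([[ 0.34504958,  0.93856819,  0.00552576],
       [ 0.68900184, -0.2492939 , -0.68053583],
       [-0.63735175,  0.23862586, -0.73269396]]), 't': array([-0.17943179, -0.31132306,  1.20866682])}
side {'fovy': 49.69633911556722, 'cx': 259.0888050864265, 'cy': 195.37263358671106, 'R': array([[ 0.68785706, -0.72557705, -0.0197639 ],
       [-0.37479691, -0.33173125, -0.86572609],
       [ 0.62159468,  0.60290325, -0.50012772]]), 't': array([-0.36141744,  0.26970747,  0.55362944])}
wrist {'fovy': 66.89253545600707, 'cx': 253.00352158300842, 'cy': 185.31406771495432, 'mount': array([[ 9.99999586e-01,  2.75744913e-04,  8.67391253e-04,
        -1.11152722e-03],
       [-7.72421077e-04, -2.46970882e-01,  9.69022593e-01,
        -1.61896499e-01],
       [ 4.81423433e-04, -9.69022862e-01, -2.46970567e-01,
         6.58895968e-02],
       [ 0.00000000e+00,  0.00000000e+00,  0.00000000e+00,
         1.00000000e+00]])}
```

View pics/scene0.png

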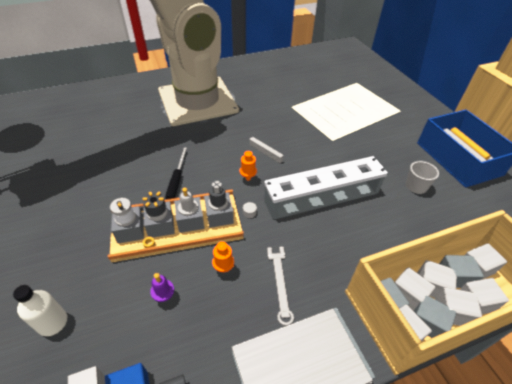

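View pics/side0.png

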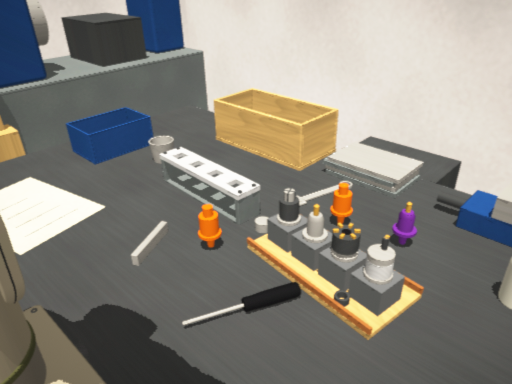

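View pics/wrist0.png

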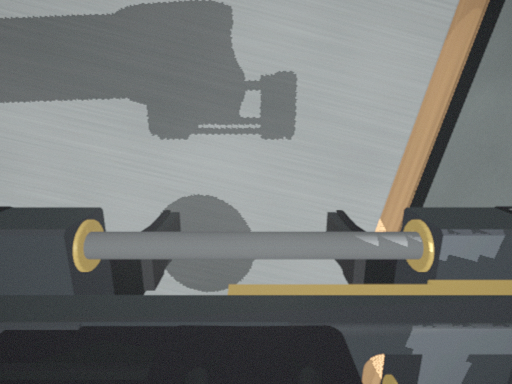

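The scene shows the tray at px (175,220), ordered from the rail as end mill, drill, face mill, boring head. The rail is at (325,185). One orange look-alike is at (248,165), a second is at (222,258), and the purple one is at (161,288). I'll zoom in to measure.

```bash
python3 - <<'E'
import cv2
a=cv2.imread("pics/scene0.png"); b=cv2.imread("pics/side0.png")
cv2.imwrite("pics/z1.png",cv2.resize(a[145:225,255:395],None,fx=5.5,fy=5.5,interpolation=cv2.INTER_CUBIC))
cv2.imwrite("pics/z2.png",cv2.resize(a[175:265,100:250],None,fx=5,fy=5,interpolation=cv2.INTER_CUBIC))
cv2.imwrite("pics/z3.png",cv2.resize(b[140:220,155:265],None,fx=7,fy=7,interpolation=cv2.INTER_CUBIC))
cv2.imwrite("pics/z4.png",cv2.resize(b[180:335,240:425],None,fx=3.8,fy=3.8,interpolation=cv2.INTER_CUBIC))
E
```

```text
(no output)
```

View pics/z1.png

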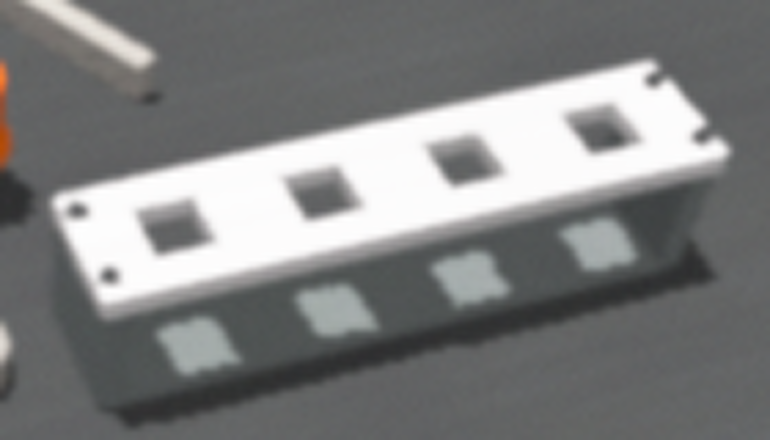

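View pics/z2.png

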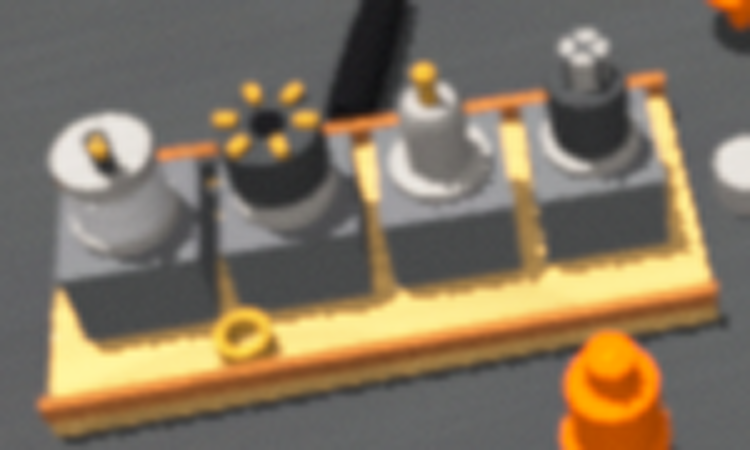

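View pics/z3.png

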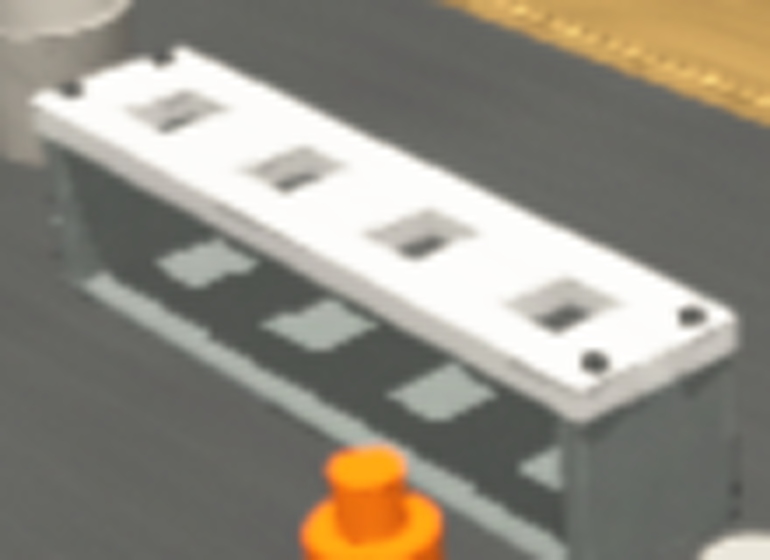

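View pics/z4.png

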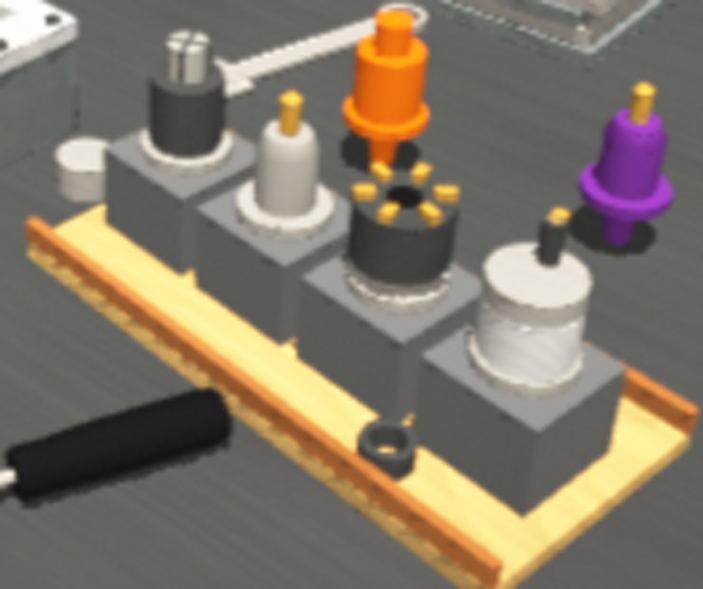

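```bash
cat > h.py <<'E'
import numpy as np, cv2
from bench import readout, vision, r
def K(c):
    f=c["pixels"].shape[0]/2/np.tan(np.radians(c["fovy"])/2)
    return np.array([[f,0,c["cx"]],[0,f,c["cy"]],[0,0,1]])
def ray(c,p):
    d=c["R"].T@np.linalg.inv(K(c))@np.array([p[0],p[1],1.]); o=-c["R"].T@c["t"]; return o,d
def plane(c,p,z):
    o,d=ray(c,p); return (o+d*(z-o[2])/d[2])
def tri(c1,p1,c2,p2):
    P=[K(c)@np.c_[c["R"],c["t"]] for c in (c1,c2)]
    X=cv2.triangulatePoints(P[0],P[1],np.array(p1,float).reshape(2,1),np.array(p2,float).reshape(2,1)).ravel(); return X[:3]/X[3]
E
python3 - <<'E'
from h import *
np.set_printoptions(precision=4,suppress=True)
a=vision.camera("scene"); b=vision.camera("side")
def z(c,p,ox,oy,s): return ((p[0]+.5)/s-.5+ox,(p[1]+.5)/s-.5+oy)
z1=lambda p:z(a,p,255,145,5.5); z2=lambda p:z(a,p,100,175,5)
z3=lambda p:z(b,p,155,140,7); z4=lambda p:z(b,p,240,180,3.8)
print("rail corners")
for s,t in [((52,193),(578,392)),((655,60),(33,97)),((730,150),(180,43)),((103,305),(738,318))]:
    print(plane(a,z1(s),.075),plane(b,z3(t),.075),tri(a,z1(s),b,z3(t)))
print("holes (near..far)")
for s,t in [((176,227),(562,304)),((322,192),(420,236)),((466,160),(293,170)),((603,128),(176,110))]:
    print(plane(a,z1(s),.075),plane(b,z3(t),.075),tri(a,z1(s),b,z3(t)))
print("tools")
for s,t,h in [((584,46),(188,42),.124),((424,68),(291,97),.128),((267,122),(405,195),.106),((101,156),(538,277),.106)]:
    print(plane(a,z2(s),h),plane(b,z4(t),h),tri(a,z2(s),b,z4(t)))
print("flange centres z .067")
for s,t in [((590,145),(187,143)),((440,160),(285,205))]:
    print(plane(a,z2(s),.064),plane(b,z4(t),.064))
E
```

```text
rail corners
[0.5072 0.0426 0.075 ] [0.5071 0.0431 0.075 ] [0.507  0.0428 0.075 ]
[0.5223 0.3441 0.075 ] [0.5243 0.3452 0.075 ] [0.5231 0.3433 0.0759]
[0.586  0.3409 0.075 ] [0.5898 0.3447 0.075 ] [0.5869 0.34   0.0769]
[0.5752 0.0382 0.075 ] [0.5716 0.039  0.075 ] [0.5733 0.0399 0.0735]
holes (near..far)
[0.5446 0.0855 0.075 ] [0.5419 0.0865 0.075 ] [0.543  0.087  0.0739]
[0.5471 0.155  0.075 ] [0.5435 0.1554 0.075 ] [0.5452 0.1568 0.0735]
[0.5511 0.2252 0.075 ] [0.5478 0.2259 0.075 ] [0.5492 0.2272 0.0736]
[0.5541 0.2949 0.075 ] [0.5516 0.2966 0.075 ] [0.5523 0.2969 0.074 ]
tools
[ 0.5274 -0.0803  0.124 ] [ 0.5266 -0.0792  0.124 ] [ 0.5267 -0.0797  0.1238]
[ 0.5203 -0.1497  0.128 ] [ 0.5129 -0.1515  0.128 ] [ 0.517  -0.149   0.1249]
[ 0.5075 -0.2193  0.106 ] [ 0.5095 -0.2168  0.106 ] [ 0.508  -0.2184  0.1071]
[ 0.5028 -0.2892  0.106 ] [ 0.4963 -0.2884  0.106 ] [ 0.4996 -0.2881  0.1035]
flange centres z .067
[ 0.5327 -0.083   0.064 ] [ 0.5282 -0.0785  0.064 ]
[ 0.518  -0.1503  0.064 ] [ 0.5177 -0.1483  0.064 ]
```

```bash
cat >> h.py <<'E'
from scipy.spatial.transform import Rotation as Ro
def plan(x,y,z,jx,jy,verbose=True):
    """shift in current tool axes and turn about tool axes to have tool y down, tool x=(jx,jy)"""
    s=readout.read_state(); R=Ro.from_quat(s["eef_rot"]).as_matrix(); p=np.array(s["ee_pos"])
    X=np.array([jx,jy,0]);X/=np.linalg.norm(X);Y=np.array([0,0,-1.]);G=np.c_[X,Y,np.cross(X,Y)]
    d=np.array([x,y,z])-p
    print("t",round(s["time"],2),"p",p.round(4),"w",round(s["width"],4),"F",np.round(s["ft_force"],1))
    print(" turn deg",Ro.from_matrix(R.T@G).as_rotvec(degrees=True).round(2)," shift mm now axes",(R.T@d*1e3).round(1)," in goal axes",(G.T@d*1e3).round(1))
E
python3 - <<'E'
from h import *
s=readout.read_state();print(Ro.from_quat(s["eef_rot"]).as_matrix().round(4))
plan(.5263,-.0797,.22,.9917,-.129)
plan(.5263,-.0797,.22,-.9917,.129)
E
```

```text
[[ 2.298e-01 -2.000e-04  9.732e-01]
 [-9.732e-01  5.000e-04  2.298e-01]
 [-6.000e-04 -1.000e+00 -0.000e+00]]
t 0.25 p [ 0.1436 -0.6081  0.2222] w 0.0869 F [ 0.   0.4 -0.3]
 turn deg [-2.000e-02 -6.931e+01 -3.000e-02]  shift mm now axes [-426.4    2.4  493.9]  in goal axes [311.4   2.2 573.4]
t 0.25 p [ 0.1436 -0.6081  0.2222] w 0.0869 F [ 0.   0.4 -0.3]
 turn deg [ 3.0000e-02  1.1069e+02 -2.0000e-02]  shift mm now axes [-426.4    2.4  493.9]  in goal axes [-311.4    2.2 -573.4]
```

>>> arm_command([
  [[-0.005,0,0.039,0,-3.85,0],[-0.005,0,0.039,0,-3.85,0],[-0.005,0,0.039,0,-3.85,0],[-0.005,0,0.039,0,-3.85,0],[-0.005,0,0.039,0,-3.85,0],[-0.005,0,0.039,0,-3.85,0],[-0.005,0,0.039,0,-3.85,0],[-0.005,0,0.039,0,-3.85,0],[-0.005,0,0.039,0,-3.85,0]],
], hand=1, grip_force=35)

```text
time: 1.0
ee_pos: [0.4269, -0.402, 0.2225]
eef_rot: [0.66, -0.253, 0.253, -0.66]
ft_force: [0.4, 0.1, 0.1]
width: 0.0869
```

```bash
python3 -c "
from h import *
plan(.5263,-.0797,.22,.9917,-.129)"
```

```text
t 1.0 p [ 0.4269 -0.402   0.2225] w 0.0869 F [0.4 0.1 0.1]
 turn deg [ 0.000e+00 -3.446e+01  1.000e-02]  shift mm now axes [-141.1    2.4  306.3]  in goal axes [ 57.    2.5 332.4]
```

>>> arm_command([
  [[-0.005,0,0.037,0,-3.83,0],[-0.005,0,0.037,0,-3.83,0],[-0.005,0,0.037,0,-3.83,0],[-0.005,0,0.037,0,-3.83,0],[-0.005,0,0.037,0,-3.83,0],[-0.005,0,0.037,0,-3.83,0],[-0.005,0,0.037,0,-3.83,0],[-0.005,0,0.037,0,-3.83,0],[-0.005,0,0.03,0,-3.83,0],[0,0,0,0,0,0],[0,0,0,0,0,0]],
])

```text
time: 1.92
ee_pos: [0.5325, -0.0956, 0.2227]
eef_rot: [0.706, -0.046, 0.046, -0.706]
ft_force: [-0.5, -0.5, -0.2]
width: 0.0869
```

```bash
python3 -c "
from h import *
plan(.5263,-.0797,.22,.9917,-.129)
c=vision.camera('wrist');cv2.imwrite('pics/w1.png',c['pixels'])"
```

```text
t 1.92 p [ 0.5325 -0.0956  0.2227] w 0.0869 F [-0.5 -0.5 -0.2]
 turn deg [0.   0.01 0.02]  shift mm now axes [-8.2  2.7 14.9]  in goal axes [-8.2  2.7 14.9]
```

View pics/w1.png

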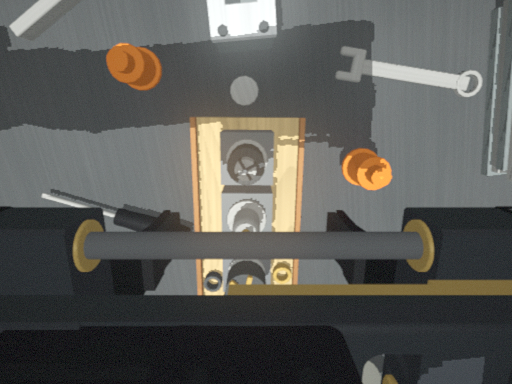

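The wrist view shows the tray aligned with the tool. The end mill is at about (246,163), and the orange pieces are off to the sides. I'll cross-check its position with the wrist ray.

```bash
cat >> h.py <<'E'
def wcam():
    s=readout.read_state(); c=vision.camera("wrist")
    T=np.eye(4);T[:3,:3]=Ro.from_quat(s["eef_rot"]).as_matrix();T[:3,3]=s["ee_pos"]
    M=np.linalg.inv(T@c["mount"]); c["R"]=M[:3,:3];c["t"]=M[:3,3]; return c
E
python3 -c "
from h import *
c=wcam();cv2.imwrite('pics/w2.png',cv2.resize(c['pixels'][0:270,180:320],None,fx=2.2*1,fy=2.2,interpolation=cv2.INTER_CUBIC))
i=c['pixels'];cv2.imwrite('pics/w3.png',cv2.resize(i[110:230,190:310],None,fx=5,fy=5,interpolation=cv2.INTER_CUBIC))
for p,z in [((246,163),.124),((224,35),.075),((265,29),.075)]: print(plane(c,p,z))"
```

```text
[ 0.52744204 -0.07478501  0.124     ]
[0.52126953 0.04420087 0.075     ]
[0.56135104 0.04419872 0.075     ]
```

View pics/w3.png

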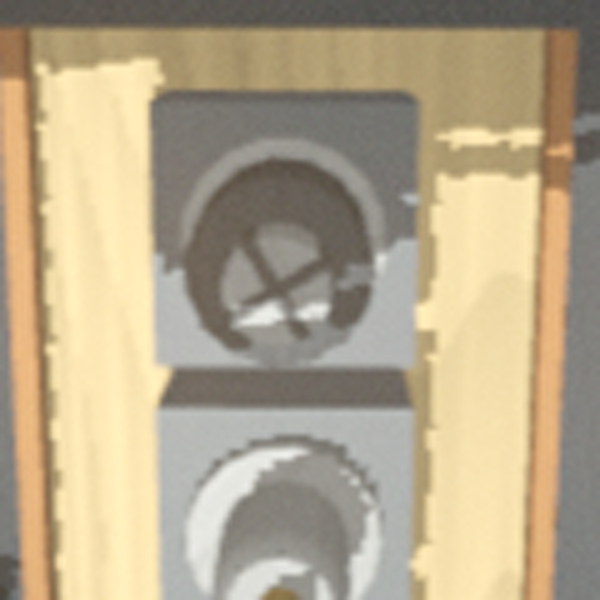

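```bash
python3 -c "
from h import *
c=wcam()
f=lambda p:((p[0]+.5)/5-.5+190,(p[1]+.5)/5-.5+110)
q=[plane(c,f(p),.060) for p in [(152,92),(419,92),(415,366),(156,366)]]
print(np.round(q,4),np.mean(q,0))
for p,z in [((273,275),.124),((280,253),.106),((283,237),.067)]: print(plane(c,f(p),z).round(4))"
```

```text
[[ 0.5015 -0.0445  0.06  ]
 [ 0.5595 -0.0523  0.06  ]
 [ 0.5514 -0.1136  0.06  ]
 [ 0.4924 -0.1057  0.06  ]] [ 0.52618331 -0.07901362  0.06      ]
[ 0.5256 -0.077   0.124 ]
[ 0.5265 -0.0761  0.106 ]
[ 0.5258 -0.079   0.067 ]
```

>>> arm_command([
  [[-0.0082,0.0,0.016,0,0,0],[0,0.035,0,0,0,0],[0,0.035,0,0,0,0],[0,0.03,0,0,0,0],[0,0.025,0,0,0,0],[0,0.015,0,0,0,0],[0,0.01,0,0,0,0],[0,0,0,0,0,0],[0,0,0,0,0,0]],
])

```text
time: 2.82
ee_pos: [0.5264, -0.0808, 0.0729]
eef_rot: [-0.706, 0.047, -0.047, 0.706]
ft_force: [0.5, -1.0, 0.8]
width: 0.0867
```

```bash
python3 -c "
from h import *
plan(.5262,-.0785,.073,.9917,-.129)
for n in ('scene','side'):
  cv2.imwrite('pics/%s1.png'%n,vision.camera(n)['pixels'])"
```

```text
t 2.82 p [ 0.5264 -0.0808  0.0729] w 0.0867 F [ 0.5 -1.   0.8]
 turn deg [-0.   -0.24 -0.  ]  shift mm now axes [-0.5 -0.1  2.3]  in goal axes [-0.5 -0.1  2.3]
```

View pics/side1.png

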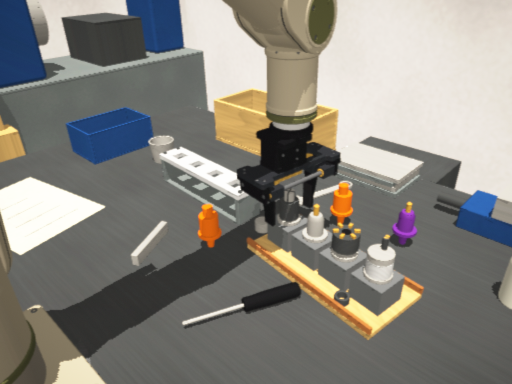

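The fingers straddle the end mill and clear its neighbours. I'll close on it.

>>> arm_command([
  [[-0.0005,0,0.0023,0,0,0],[0,0,0,0,0,0],[0,0,0,0,0,0],[0,0,0,0,0,0],[0,0,0,0,0,0],[0,0,0,0,0,0],[0,0,0,0,0,0],[0,0,0,0,0,0]],
], hand=0, grip_force=40)

```text
time: 3.58
ee_pos: [0.5261, -0.0782, 0.0725]
eef_rot: [0.706, -0.047, 0.047, -0.706]
ft_force: [0.2, 0.4, 0.5]
width: 0.0417
```

>>> arm_command([
  [[0,0,0,0,0,0],[0,0,0,0,0,0],[0,0,0,0,0,0]],
])

```text
time: 3.83
ee_pos: [0.5262, -0.0782, 0.0726]
eef_rot: [0.706, -0.047, 0.047, -0.706]
ft_force: [1.9, 0.2, -1.0]
width: 0.0371
```

>>> arm_command([
  [[0,-0.01,0,0,0,0],[0,-0.02,0,0,0,0],[0,-0.03,0,0,0,0],[0,-0.03,0,0,0,0],[0,0,0,0,0,0]],
])

```text
time: 4.25
ee_pos: [0.5287, -0.078, 0.1686]
eef_rot: [0.706, -0.044, 0.049, -0.705]
ft_force: [1.9, 0.3, -2.8]
width: 0.0374
```

```bash
python3 -c "
from h import *
plan(.5425,.0868,.16,.9988,-.048)
cv2.imwrite('pics/side2.png',vision.camera('side')['pixels'][100:350,150:450])"
```

```text
t 4.25 p [ 0.5287 -0.078   0.1686] w 0.0374 F [ 1.9  0.3 -2.8]
 turn deg [ 0.05 -4.83  0.43]  shift mm now axes [ -8.1   8.4 165.2]  in goal axes [  5.9   8.6 165.3]
```

View pics/side2.png

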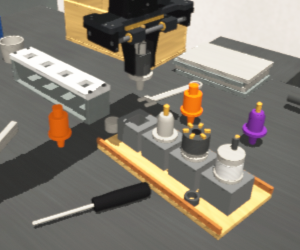

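>>> arm_command([
  [[0,0,0,0,-4.8,0],[0.001,0,0.015,0,0,0],[0.001,0,0.03,0,0,0],[0.001,0,0.035,0,0,0],[0.001,0,0.035,0,0,0],[0.001,0,0.03,0,0,0],[0.001,0,0.02,0,0,0],[0,0,0,0,0,0],[0,0,0,0,0,0],[0,0,0,0,0,0],[0,0,0,0,0,0]],
])

```text
time: 5.22
ee_pos: [0.5399, 0.0848, 0.1619]
eef_rot: [0.707, -0.018, 0.018, -0.707]
ft_force: [1.0, -0.1, -3.5]
width: 0.0372
```

```bash
python3 -c "
from h import *
plan(.5425,.0868,.088,.9988,-.048)
c=wcam();i=c['pixels'];cv2.imwrite('pics/w4.png',i)"
```

```text
t 5.22 p [0.5399 0.0848 0.1619] w 0.0372 F [ 1.  -0.1 -3.5]
 turn deg [ 0.05 -0.16 -0.07]  shift mm now axes [ 2.6 73.9  2.2]  in goal axes [ 2.5 73.9  2.1]
```

View pics/w4.png

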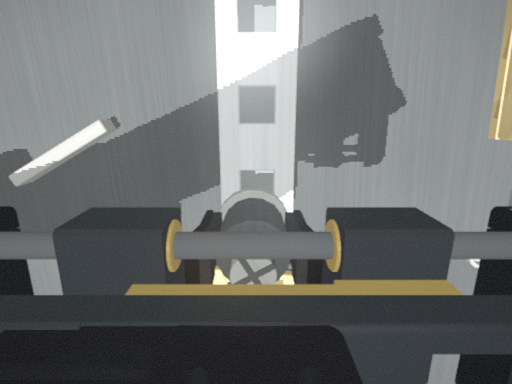

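```bash
python3 -c "
from h import *
c=wcam();i=c['pixels'];cv2.imwrite('pics/w5.png',cv2.resize(i[0:300,200:320],None,fx=4,fy=4,interpolation=cv2.INTER_CUBIC)[:600*2:2,::1] if 0 else cv2.resize(i[60:280,190:330],None,fx=2.7,fy=2.7,interpolation=cv2.INTER_CUBIC))
print(plane(c,(257,104),.075), plane(c,(219,104),.075),plane(c,(295,104),.075))"
```

```text
[0.54551649 0.1580807  0.075     ] [0.51420666 0.15966059 0.075     ] [0.57681724 0.15650127 0.075     ]
```

View pics/w5.png

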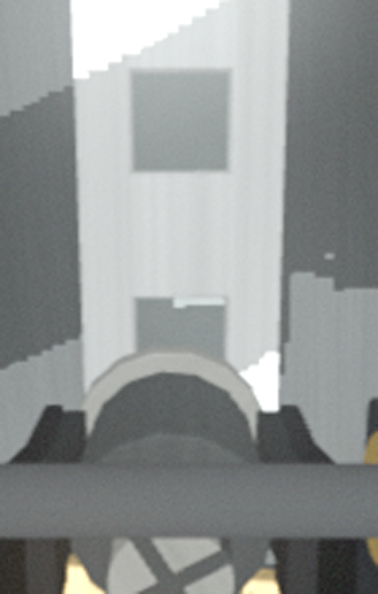

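>>> arm_command([
  [[0.0025,0,0.0027,0,0,0],[0,0.015,0,0,0,0],[0,0.02,0,0,0,0],[0,0.015,0,0,0,0],[0,0.008,0,0,0,0],[0,0.005,0,0,0,0],[0,0.004,0,0,0,0],[0,0.003,0,0,0,0],[0,0.002,0,0,0,0],[0,0,0,0,0,0],[0,0,0,0,0,0]],
])

```text
time: 6.23
ee_pos: [0.5431, 0.089, 0.0909]
eef_rot: [0.707, -0.017, 0.017, -0.707]
ft_force: [-0.4, 0.1, -3.5]
width: 0.0368
```

```bash
python3 -c "
from h import *
plan(.5425,.0872,.0876,.9988,-.048)
cv2.imwrite('pics/side3.png',cv2.resize(vision.camera('side')['pixels'][100:300,130:330],None,fx=3,fy=3))"
```

```text
t 6.23 p [0.5431 0.089  0.0909] w 0.0368 F [-0.4  0.1 -3.5]
 turn deg [ 0.   -0.05  0.04]  shift mm now axes [-0.5  3.3 -1.8]  in goal axes [-0.5  3.3 -1.8]
```

View pics/side3.png

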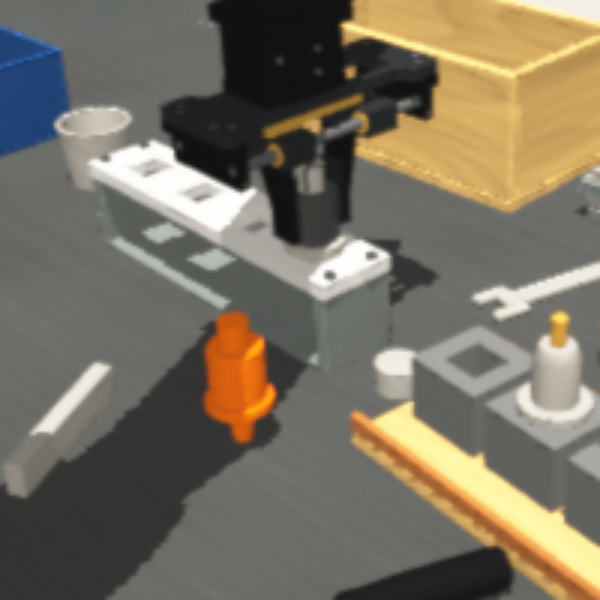

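The shank is in the nearest hole with only the tool's weight on the wrist. I'll lower the last 3 mm.

>>> arm_command([
  [[0,0.001,-0.001,0,0,0],[0,0.001,0,0,0,0],[0,0.0008,0,0,0,0],[0,0.0005,0,0,0,0],[0,0,0,0,0,0],[0,0,0,0,0,0]],
])

```text
time: 6.78
ee_pos: [0.5428, 0.0878, 0.0876]
eef_rot: [0.707, -0.017, 0.017, -0.707]
ft_force: [-2.6, -1.8, 3.6]
width: 0.0372
```

The vertical force went from -3.5 to +3.6 N, so the flange is seated. Releasing.

>>> arm_command([
  [[0,0,0,0,0,0],[0,0,0,0,0,0],[0,0,0,0,0,0],[0,0,0,0,0,0],[0,0,0,0,0,0],[0,0,0,0,0,0],[0,0,0,0,0,0],[0,0,0,0,0,0]],
], hand=1)

```text
time: 7.45
ee_pos: [0.5428, 0.088, 0.0872]
eef_rot: [0.707, -0.017, 0.017, -0.707]
ft_force: [1.0, -0.5, 0.2]
width: 0.0818
```

>>> arm_command([
  [[0,-0.01,0,0,0,0],[0,-0.03,0,0,0,0],[0,-0.03,0,0,0,0],[0,-0.03,0,0,0,0],[0,-0.03,0,0,0,0],[0,0,0,0,0,0]],
])

```text
time: 7.95
ee_pos: [0.5452, 0.089, 0.2241]
eef_rot: [-0.707, 0.014, -0.02, 0.707]
ft_force: [-0.4, 0.1, 0.1]
width: 0.0869
```

```bash
python3 -c "
from h import *
plan(.5173,-.1491,.21,.9917,-.129)
cv2.imwrite('pics/side4.png',cv2.resize(vision.camera('side')['pixels'][100:350,130:430],None,fx=2.4,fy=2.4))"
```

```text
t 7.95 p [0.5452 0.089  0.2241] w 0.0869 F [-0.4  0.1  0.1]
 turn deg [-0.09  4.63  0.5 ]  shift mm now axes [ -16.4   13.6 -239.2]  in goal axes [   3.1   14.1 -239.7]
```

View pics/side4.png

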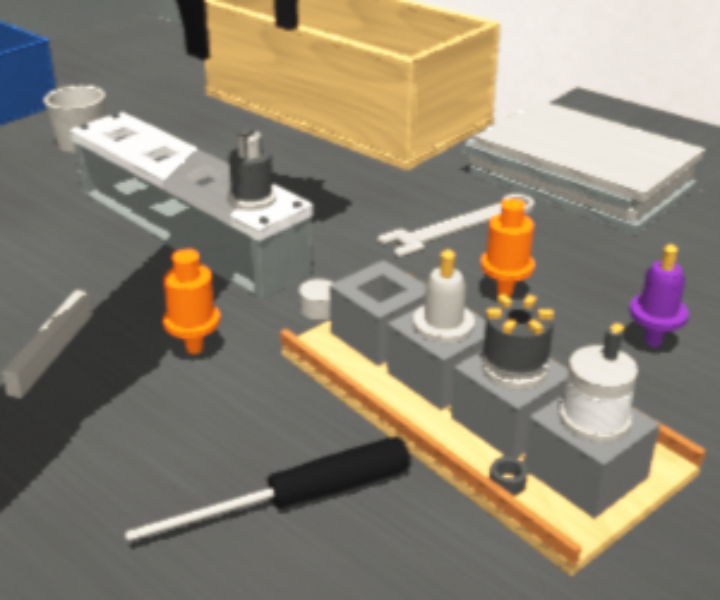

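End mill is home and upright. Next is the drill.

>>> arm_command([
  [[0,0,-0.01,0,4.6,0],[0.0005,0,-0.03,0,0,0],[0.0005,0,-0.04,0,0,0],[0.0005,0,-0.04,0,0,0],[0.0005,0,-0.04,0,0,0],[0.0005,0,-0.04,0,0,0],[0.0005,0.005,-0.03,0,0,0],[0,0.005,-0.01,0,0,0],[0,0,0,0,0,0],[0,0,0,0,0,0],[0,0,0,0,0,0]],
])

```text
time: 8.92
ee_pos: [0.516, -0.1484, 0.2073]
eef_rot: [-0.705, 0.045, -0.045, 0.706]
ft_force: [0.6, 1.5, 0.5]
width: 0.0867
```

```bash
python3 -c "
from h import *
plan(.5173,-.1485,.073,.9917,-.129)
c=wcam();i=c['pixels'];cv2.imwrite('pics/w6.png',cv2.resize(i[70:240,180:320],None,fx=3.5,fy=3.5,interpolation=cv2.INTER_CUBIC))"
```

```text
t 8.92 p [ 0.516  -0.1484  0.2073] w 0.0867 F [0.6 1.5 0.5]
 turn deg [-0.05  0.15 -0.01]  shift mm now axes [  1.4 134.3  -0. ]  in goal axes [1.300e+00 1.343e+02 1.000e-01]
```

View pics/w6.png

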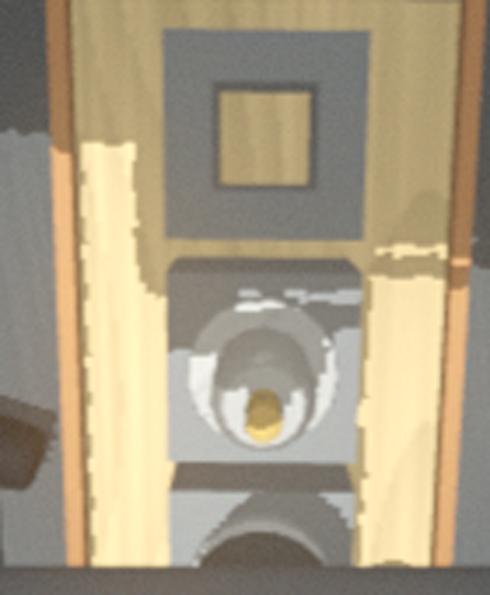

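```bash
python3 -c "
from h import *
c=wcam()
f=lambda p:((p[0]+.5)/3.5-.5+180,(p[1]+.5)/3.5-.5+70)
q=[plane(c,f(p),.060) for p in [(167,259),(363,259),(361,463),(168,463)]]
print(np.mean(q,0))
for p,z in [((264,135),.060),((263,374),.067),((264,404),.128),((265,400),.098)]: print(plane(c,f(p),z).round(4))"
```

```text
[ 0.51738552 -0.14647431  0.06      ]
[ 0.5256 -0.0783  0.06  ]
[ 0.5166 -0.1481  0.067 ]
[ 0.5172 -0.1421  0.128 ]
[ 0.5169 -0.1486  0.098 ]
```

>>> arm_command([
  [[0.0012,0.02,0.0005,0,0,0],[0,0.03,0,0,0,0],[0,0.03,0,0,0,0],[0,0.025,0,0,0,0],[0,0.018,0,0,0,0],[0,0.011,0,0,0,0],[0,0,0,0,0,0],[0,0,0,0,0,0]],
])

```text
time: 9.68
ee_pos: [0.5173, -0.1495, 0.0738]
eef_rot: [-0.706, 0.045, -0.045, 0.706]
ft_force: [0.3, 0.3, -0.1]
width: 0.0871
```

>>> arm_command([
  [[0,0,0,0,0,0],[0,0,0,0,0,0],[0,0,0,0,0,0],[0,0,0,0,0,0],[0,0,0,0,0,0],[0,0,0,0,0,0],[0,0,0,0,0,0],[0,0,0,0,0,0],[0,0,0,0,0,0],[0,0,0,0,0,0],[0,0,0,0,0,0],[0,0,0,0,0,0]],
], hand=0)

```text
time: 10.68
ee_pos: [0.5169, -0.1502, 0.0732]
eef_rot: [0.706, -0.046, 0.046, -0.706]
ft_force: [1.2, 0.3, 0.0]
width: 0.0286
```

>>> arm_command([
  [[0,-0.01,0,0,0,0],[0,-0.02,0,0,0,0],[0,-0.035,0,0,0,0],[0,-0.035,0,0,0,0],[0,-0.03,0,0,0,0],[0,0,0,0,-4.6,0],[0,0,0,0,0,0]],
])

```text
time: 11.27
ee_pos: [0.5176, -0.1502, 0.2055]
eef_rot: [0.707, -0.015, 0.017, -0.706]
ft_force: [-0.1, 0.3, -4.2]
width: 0.0287
```

```bash
python3 -c "
from h import *
plan(.5456,.156,.20,.9988,-.048)
cv2.imwrite('pics/side5.png',cv2.resize(vision.camera('side')['pixels'][50:350,130:430],None,fx=2,fy=2))"
```

```text
t 11.27 p [ 0.5176 -0.1502  0.2055] w 0.0287 F [-0.1  0.3 -4.2]
 turn deg [0.07 0.17 0.17]  shift mm now axes [ 14.1   5.2 307.2]  in goal axes [ 13.3   5.5 307.2]
```

View pics/side5.png

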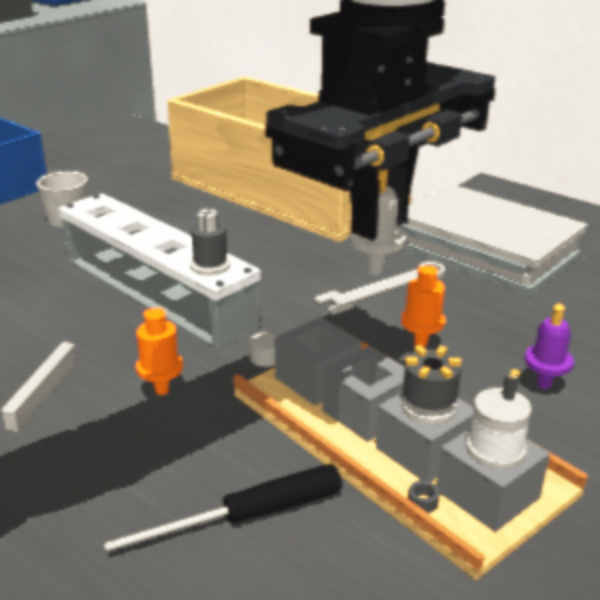

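Drill is lifted. Carrying it over at a height that clears the end mill.

>>> arm_command([
  [[0.0005,0,0.015,0,0,0],[0.0015,0,0.03,0,0,0],[0.0015,0,0.04,0,0,0],[0.0015,0,0.04,0,0,0],[0.0015,0,0.04,0,0,0],[0.0015,0,0.04,0,0,0],[0.0015,0,0.04,0,0,0],[0.0015,0,0.035,0,0,0],[0.0015,0,0.02,0,0,0],[0.001,0,0.007,0,0,0],[0,0,0,0,0,0],[0,0,0,0,0,0]],
])

```text
time: 12.32
ee_pos: [0.5449, 0.1547, 0.2021]
eef_rot: [0.707, -0.019, 0.017, -0.707]
ft_force: [0.4, -1.3, -3.4]
width: 0.0289
```

```bash
python3 -c "
from h import *
plan(.5456,.1555,.0882,.9988,-.048)
c=wcam();cv2.imwrite('pics/w7.png',c['pixels'][0:300,130:400])"
```

```text
t 12.32 p [0.5449 0.1547 0.2021] w 0.0289 F [ 0.4 -1.3 -3.4]
 turn deg [ 0.06 -0.13 -0.12]  shift mm now axes [  0.9 113.9   1. ]  in goal axes [  0.6 113.9   0.8]
```

View pics/w7.png

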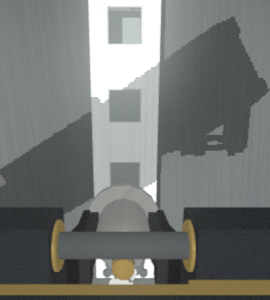

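>>> arm_command([
  [[0.0007,0.01,0,0,0,0],[0,0.03,0,0,0,0],[0,0.03,0,0,0,0],[0,0.02,0,0,0,0],[0,0.008,0,0,0,0],[0,0.005,0,0,0,0],[0,0.004,0,0,0,0],[0,0.002,0,0,0,0],[0,0.001,0,0,0,0],[0,0,0,0,0,0],[0,0,0,0,0,0]],
])

```text
time: 13.28
ee_pos: [0.5465, 0.1559, 0.094]
eef_rot: [-0.707, 0.017, -0.018, 0.707]
ft_force: [-0.1, -0.2, -3.7]
width: 0.0289
```

```bash
python3 -c "
from h import *
plan(.5456,.1555,.0882,.9988,-.048)
cv2.imwrite('pics/side6.png',cv2.resize(vision.camera('side')['pixels'][100:250,130:280],None,fx=4,fy=4))"
```

```text
t 13.28 p [0.5465 0.1559 0.094 ] w 0.0289 F [-0.1 -0.2 -3.7]
 turn deg [-0.01 -0.05  0.07]  shift mm now axes [-0.9  5.8 -0.4]  in goal axes [-0.9  5.8 -0.4]
```

View pics/side6.png

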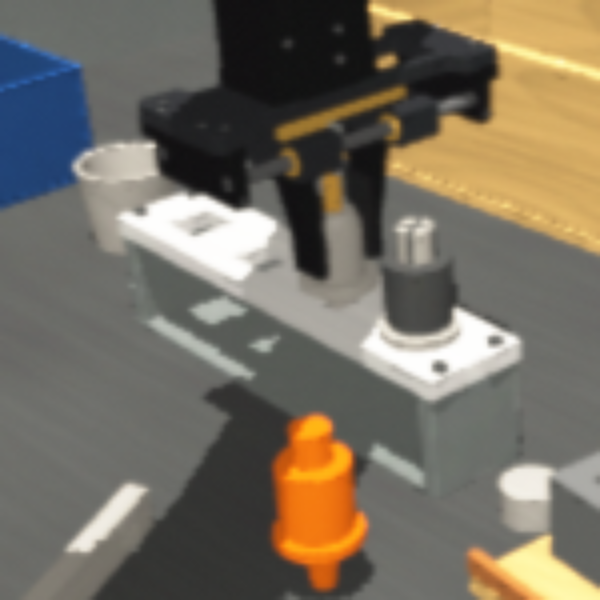

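>>> arm_command([
  [[-0.0005,0.0015,0,0,0,0],[0,0.0015,0,0,0,0],[0,0.001,0,0,0,0],[0,0.001,0,0,0,0],[0,0.0006,0,0,0,0],[0,0,0,0,0,0],[0,0,0,0,0,0]],
])

```text
time: 13.92
ee_pos: [0.5456, 0.1558, 0.0882]
eef_rot: [0.707, -0.017, 0.017, -0.707]
ft_force: [-3.8, -1.8, 5.2]
width: 0.0293
```

Seated: the vertical force swung from -3.7 to +5.2 N. Releasing and retracting.

>>> arm_command([
  [[0,0,0,0,0,0],[0,0,0,0,0,0],[0,0,0,0,0,0],[0,0,0,0,0,0],[0,0,0,0,0,0],[0,0,0,0,0,0],[0,0,0,0,0,0],[0,0,0,0,0,0]],
], hand=1)

```text
time: 14.58
ee_pos: [0.5456, 0.1558, 0.0876]
eef_rot: [0.707, -0.017, 0.017, -0.707]
ft_force: [0.1, 0.7, -0.4]
width: 0.0747
```

>>> arm_command([
  [[0,-0.01,0,0,0,0],[0,-0.03,0,0,0,0],[0,-0.03,0,0,0,0],[0,-0.03,0,0,0,0],[0,-0.03,0,0,0,0],[0,0,0,0,4.6,0],[0,0,0,0,0,0]],
])

```text
time: 15.17
ee_pos: [0.5464, 0.1563, 0.2202]
eef_rot: [-0.705, 0.046, -0.048, 0.706]
ft_force: [-0.0, 0.0, 0.5]
width: 0.0868
```

```bash
python3 -c "
from h import *
plan(.5083,-.2185,.21,.9917,-.129)
cv2.imwrite('pics/side7.png',cv2.resize(vision.camera('side')['pixels'][100:300,130:330],None,fx=3,fy=3))"
```

```text
t 15.17 p [0.5464 0.1563 0.2202] w 0.0868 F [-0.   0.   0.5]
 turn deg [-0.06 -0.19  0.22]  shift mm now axes [  11.8    9.9 -376.6]  in goal axes [  10.5   10.2 -376.6]
```

View pics/side7.png

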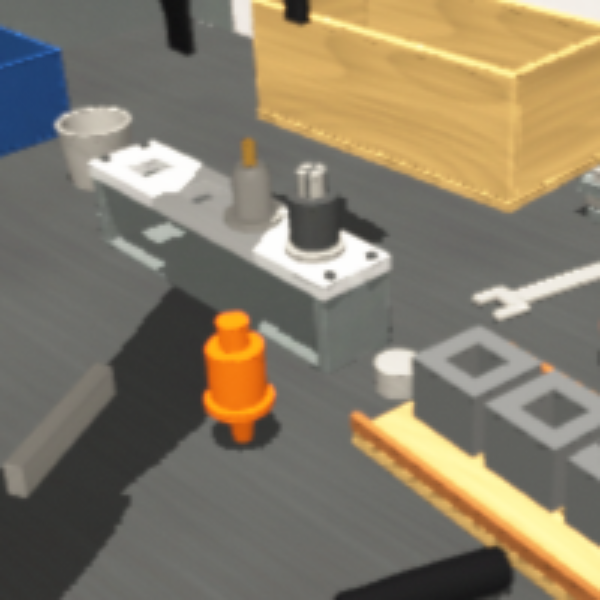

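Both are upright and home. Next is the face mill.

>>> arm_command([
  [[0.001,0,-0.02,0,0,0],[0.001,0,-0.035,0,0,0],[0.001,0,-0.04,0,0,0],[0.001,0,-0.04,0,0,0],[0.001,0,-0.04,0,0,0],[0.001,0,-0.04,0,0,0],[0.001,0,-0.04,0,0,0],[0.001,0,-0.04,0,0,0],[0.001,0,-0.035,0,0,0],[0.001,0,-0.03,0,0,0],[0.001,0.005,-0.012,0,0,0],[0,0.005,-0.004,0,0,0]],
])

```text
time: 16.22
ee_pos: [0.5069, -0.2212, 0.2063]
eef_rot: [-0.706, 0.047, -0.046, 0.706]
ft_force: [0.3, 0.1, -1.0]
width: 0.087
```

>>> arm_command([
  [[0,0,0,0,0,0],[0,0,0,0,0,0]],
])

```text
time: 16.38
ee_pos: [0.508, -0.2165, 0.2068]
eef_rot: [-0.705, 0.045, -0.044, 0.706]
ft_force: [-0.5, -0.2, 1.4]
width: 0.087
```

```bash
python3 -c "
from h import *
plan(.5083,-.2185,.073,.9917,-.129)
c=wcam();i=c['pixels'];cv2.imwrite('pics/w8.png',cv2.resize(i[70:240,180:320],None,fx=3.5,fy=3.5,interpolation=cv2.INTER_CUBIC))"
```

```text
t 16.38 p [ 0.508  -0.2165  0.2068] w 0.087 F [-0.5 -0.2  1.4]
 turn deg [-0.07  0.18 -0.08]  shift mm now axes [  0.7 133.8  -2.2]  in goal axes [  0.5 133.8  -2. ]
```

View pics/w8.png

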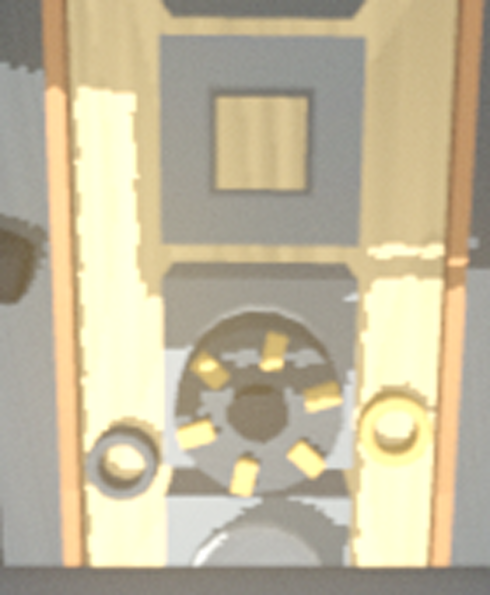

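```bash
python3 -c "
from h import *
c=wcam()
f=lambda p:((p[0]+.5)/3.5-.5+180,(p[1]+.5)/3.5-.5+70)
for p,z in [((258,413),.106),((259,414),.111),((262,140),.060)]: print(plane(c,f(p),z).round(4))"
```

```text
[ 0.507  -0.2178  0.106 ]
[ 0.5074 -0.2168  0.111 ]
[ 0.517  -0.1475  0.06  ]
```

>>> arm_command([
  [[0.0,0.02,-0.0005,0,0,0],[0,0.03,0,0,0,0],[0,0.03,0,0,0,0],[0,0.025,0,0,0,0],[0,0.018,0,0,0,0],[0,0.011,0,0,0,0],[0,0,0,0,0,0],[0,0,0,0,0,0]],
])

```text
time: 17.15
ee_pos: [0.5085, -0.2183, 0.0742]
eef_rot: [-0.706, 0.045, -0.045, 0.706]
ft_force: [0.6, 0.5, 0.7]
width: 0.0871
```

>>> arm_command([
  [[0,0,0,0,0,0],[0,0,0,0,0,0],[0,0,0,0,0,0],[0,0,0,0,0,0],[0,0,0,0,0,0],[0,0,0,0,0,0],[0,0,0,0,0,0],[0,0,0,0,0,0],[0,0,0,0,0,0],[0,0,0,0,0,0]],
], hand=0, grip_force=45)

```text
time: 17.98
ee_pos: [0.508, -0.219, 0.0737]
eef_rot: [0.706, -0.046, 0.046, -0.706]
ft_force: [0.1, -0.2, 0.7]
width: 0.0451
```

>>> arm_command([
  [[0,-0.01,0,0,0,0],[0,-0.02,0,0,0,0],[0,-0.035,0,0,0,0],[0,-0.035,0,0,0,0],[0,-0.035,0,0,0,0],[0,0,0,0,-4.6,0],[0,0,0,0,0,0]],
])

```text
time: 18.57
ee_pos: [0.5085, -0.2191, 0.2107]
eef_rot: [0.707, -0.015, 0.017, -0.706]
ft_force: [1.3, -0.5, -6.9]
width: 0.0455
```

```bash
python3 -c "
from h import *
plan(.5492,.226,.20,.9988,-.048)
cv2.imwrite('pics/side8.png',cv2.resize(vision.camera('side')['pixels'][50:350,130:430],None,fx=2,fy=2))"
```

```text
t 18.57 p [ 0.5085 -0.2191  0.2107] w 0.0455 F [ 1.3 -0.5 -6.9]
 turn deg [0.08 0.17 0.15]  shift mm now axes [ 20.6  10.2 446.5]  in goal axes [ 19.2  10.7 446.5]
```

View pics/side8.png

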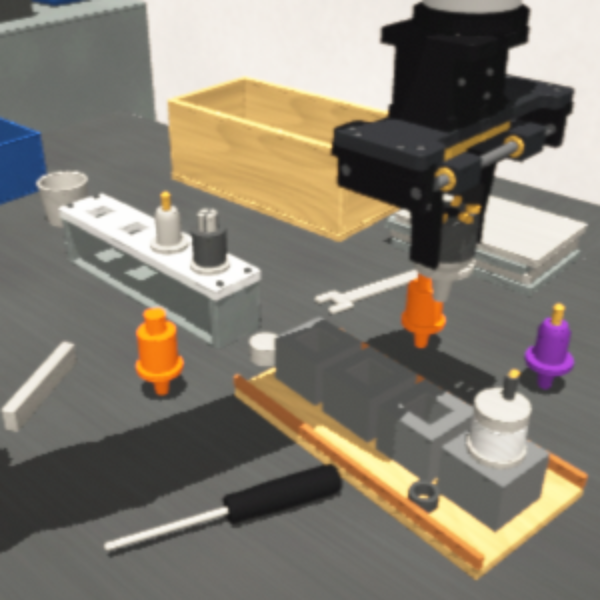

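>>> arm_command([
  [[0.001,0,0.015,0,0,0],[0.0015,0,0.03,0,0,0],[0.0017,0,0.04,0,0,0],[0.0017,0,0.04,0,0,0],[0.0017,0,0.04,0,0,0],[0.0017,0,0.04,0,0,0],[0.0017,0,0.04,0,0,0],[0.0017,0,0.04,0,0,0],[0.0017,0,0.04,0,0,0],[0.0017,0,0.04,0,0,0],[0.0015,0,0.035,0,0,0],[0.001,0,0.025,0,0,0]],
])

```text
time: 19.62
ee_pos: [0.5454, 0.2081, 0.2067]
eef_rot: [-0.707, 0.018, -0.016, 0.707]
ft_force: [1.0, 0.4, -6.4]
width: 0.0449
```

>>> arm_command([
  [[0.0005,0,0.015,0,0,0],[0,0,0.005,0,0,0],[0,0,0,0,0,0],[0,0,0,0,0,0]],
])

```text
time: 19.95
ee_pos: [0.5484, 0.2232, 0.2074]
eef_rot: [0.707, -0.019, 0.017, -0.706]
ft_force: [0.7, -0.7, -6.3]
width: 0.0452
```

```bash
python3 -c "
from h import *
plan(.5492,.226,.0887,.9988,-.048)
c=wcam();cv2.imwrite('pics/w9.png',cv2.resize(c['pixels'][60:280,190:330],None,fx=2.7,fy=2.7,interpolation=cv2.INTER_CUBIC))"
```

```text
t 19.95 p [0.5484 0.2232 0.2074] w 0.0452 F [ 0.7 -0.7 -6.3]
 turn deg [ 0.09 -0.14 -0.12]  shift mm now axes [  0.9 118.7   3. ]  in goal axes [  0.7 118.7   2.8]
```

View pics/w9.png

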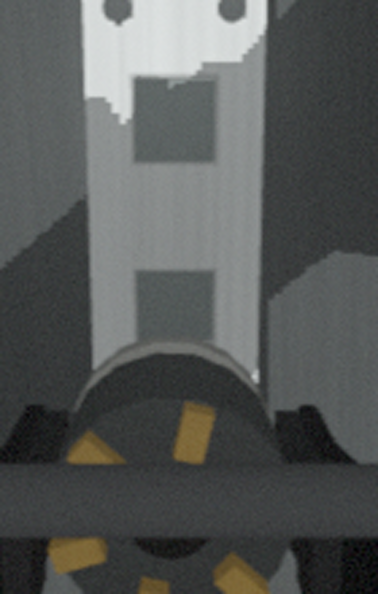

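```bash
python3 -c "
from h import *
c=wcam()
f=lambda p:((p[0]+.5)/2.7-.5+190,(p[1]+.5)/2.7-.5+60)
print(plane(c,f((175,119)),.075)); print(plane(c,f((88,200)),.075),plane(c,f((263,200)),.075))
print(plane(c,f((175,270)),.075))"
```

```text
[0.55240175 0.29706253 0.075     ]
[0.51877202 0.26982643 0.075     ] [0.58353005 0.26654396 0.075     ]
[0.5496765 0.2420402 0.075    ]
```

>>> arm_command([
  [[0.0007,0.01,0.0028,0,0,0],[0,0.03,0,0,0,0],[0,0.03,0,0,0,0],[0,0.024,0,0,0,0],[0,0.008,0,0,0,0],[0,0.005,0,0,0,0],[0,0.004,0,0,0,0],[0,0.002,0,0,0,0],[0,0.001,0,0,0,0],[0,0,0,0,0,0],[0,0,0,0,0,0]],
])

```text
time: 20.97
ee_pos: [0.5501, 0.2275, 0.0955]
eef_rot: [-0.707, 0.017, -0.018, 0.707]
ft_force: [0.3, -0.0, -6.2]
width: 0.0456
```

```bash
python3 -c "
from h import *
plan(.5492,.226,.0887,.9988,-.048)
cv2.imwrite('pics/side9.png',cv2.resize(vision.camera('side')['pixels'][100:250,130:280],None,fx=4,fy=4))"
```

```text
t 20.97 p [0.5501 0.2275 0.0955] w 0.0456 F [ 0.3 -0.  -6.2]
 turn deg [-0.02 -0.06  0.07]  shift mm now axes [-0.8  6.8 -1.5]  in goal axes [-0.8  6.8 -1.5]
```

View pics/side9.png

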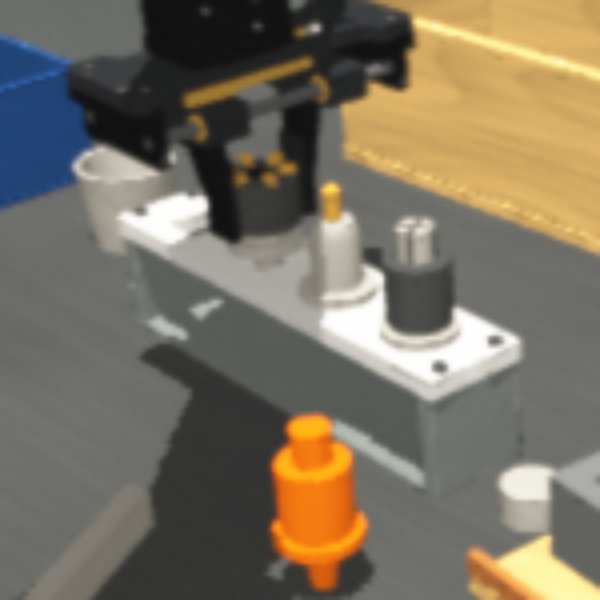

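>>> arm_command([
  [[-0.0006,0.0015,-0.0008,0,0,0],[0,0.0015,0,0,0,0],[0,0.001,0,0,0,0],[0,0.001,0,0,0,0],[0,0.001,0,0,0,0],[0,0,0,0,0,0],[0,0,0,0,0,0]],
])

```text
time: 21.6
ee_pos: [0.549, 0.2265, 0.0888]
eef_rot: [0.707, -0.017, 0.017, -0.707]
ft_force: [-1.4, -0.2, -2.2]
width: 0.0452
```

>>> arm_command([
  [[0,0.0005,0,0,0,0],[0,0,0,0,0,0],[0,0,0,0,0,0]],
])

```text
time: 21.85
ee_pos: [0.549, 0.2265, 0.0888]
eef_rot: [0.707, -0.017, 0.017, -0.707]
ft_force: [-4.3, -3.3, 5.4]
width: 0.0451
```

>>> arm_command([
  [[0,0,0,0,0,0],[0,0,0,0,0,0],[0,0,0,0,0,0],[0,0,0,0,0,0],[0,0,0,0,0,0],[0,0,0,0,0,0],[0,0,0,0,0,0],[0,0,0,0,0,0]],
], hand=1)

```text
time: 22.52
ee_pos: [0.549, 0.2265, 0.0881]
eef_rot: [0.707, -0.017, 0.017, -0.707]
ft_force: [0.7, -0.7, 1.2]
width: 0.0847
```

>>> arm_command([
  [[0,-0.01,0,0,0,0],[0,-0.03,0,0,0,0],[0,-0.03,0,0,0,0],[0,-0.03,0,0,0,0],[0,-0.03,0,0,0,0],[0,0,0,0,4.6,0],[0,0,0,0,0,0]],
])

```text
time: 23.1
ee_pos: [0.5497, 0.2272, 0.2208]
eef_rot: [-0.705, 0.046, -0.048, 0.706]
ft_force: [0.1, -0.4, -1.2]
width: 0.0872
```

```bash
python3 -c "
from h import *
plan(.4993,-.2875,.21,.9917,-.129)
cv2.imwrite('pics/side10.png',cv2.resize(vision.camera('side')['pixels'][100:300,130:330],None,fx=3,fy=3))"
```

```text
t 23.1 p [0.5497 0.2272 0.2208] w 0.0872 F [ 0.1 -0.4 -1.2]
 turn deg [-0.1  -0.19  0.21]  shift mm now axes [  18.    10.  -516.9]  in goal axes [  16.4   10.8 -516.9]
```

View pics/side10.png

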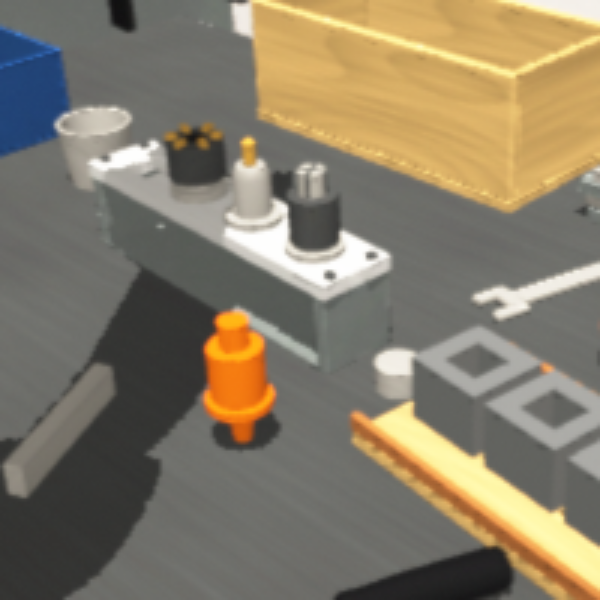

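Three are home. Last is the boring head, 517 mm along.

>>> arm_command([
  [[0.001,0,-0.02,0,0,0],[0.0012,0,-0.035,0,0,0],[0.0012,0,-0.04,0,0,0],[0.0012,0,-0.04,0,0,0],[0.0012,0,-0.04,0,0,0],[0.0012,0,-0.04,0,0,0],[0.0012,0,-0.04,0,0,0],[0.0012,0,-0.04,0,0,0],[0.0012,0,-0.04,0,0,0],[0.0012,0,-0.04,0,0,0],[0.0012,0,-0.04,0,0,0],[0.0012,0,-0.035,0,0,0]],
])

```text
time: 24.15
ee_pos: [0.5035, -0.2243, 0.2171]
eef_rot: [0.706, -0.046, 0.044, -0.706]
ft_force: [-0.1, 0.9, 0.7]
width: 0.087
```

>>> arm_command([
  [[0.001,0,-0.03,0,0,0],[0.001,0.005,-0.025,0,0,0],[0,0.005,-0.01,0,0,0],[0,0,0,0,0,0],[0,0,0,0,0,0],[0,0,0,0,0,0]],
])

```text
time: 24.65
ee_pos: [0.4993, -0.284, 0.2081]
eef_rot: [-0.705, 0.045, -0.044, 0.706]
ft_force: [-0.0, 1.0, 0.5]
width: 0.0872
```

```bash
python3 -c "
from h import *
plan(.4993,-.2875,.073,.9917,-.129)
c=wcam();i=c['pixels'];cv2.imwrite('pics/w10.png',cv2.resize(i[70:240,180:320],None,fx=3.5,fy=3.5,interpolation=cv2.INTER_CUBIC))"
```

```text
t 24.65 p [ 0.4993 -0.284   0.2081] w 0.0872 F [-0.   1.   0.5]
 turn deg [-0.05  0.2  -0.01]  shift mm now axes [  0.5 135.1  -3.6]  in goal axes [  0.4 135.1  -3.5]
```

View pics/w10.png

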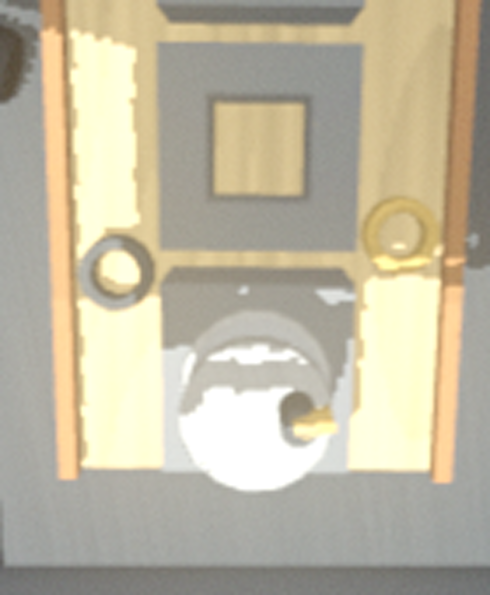

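```bash
python3 -c "
from h import *
c=wcam()
f=lambda p:((p[0]+.5)/3.5-.5+180,(p[1]+.5)/3.5-.5+70)
for p,z in [((256,413),.106),((180,413),.106),((333,413),.106),((260,148),.060)]: print(plane(c,f(p),z).round(4))"
```

```text
[ 0.4976 -0.2858  0.106 ]
[ 0.4773 -0.2833  0.106 ]
[ 0.5181 -0.2884  0.106 ]
[ 0.5073 -0.2176  0.06  ]
```

>>> arm_command([
  [[-0.001,0.02,-0.0025,0,0,0],[0,0.03,0,0,0,0],[0,0.03,0,0,0,0],[0,0.025,0,0,0,0],[0,0.018,0,0,0,0],[0,0.012,0,0,0,0],[0,0,0,0,0,0],[0,0,0,0,0,0]],
])

```text
time: 25.42
ee_pos: [0.4978, -0.2881, 0.0737]
eef_rot: [-0.706, 0.045, -0.045, 0.706]
ft_force: [-0.0, 0.0, 0.9]
width: 0.087
```

>>> arm_command([
  [[0,0,0,0,0,0],[0,0,0,0,0,0],[0,0,0,0,0,0],[0,0,0,0,0,0],[0,0,0,0,0,0],[0,0,0,0,0,0],[0,0,0,0,0,0],[0,0,0,0,0,0],[0,0,0,0,0,0],[0,0,0,0,0,0]],
], hand=0)

```text
time: 26.25
ee_pos: [0.4975, -0.2886, 0.0732]
eef_rot: [0.706, -0.046, 0.046, -0.706]
ft_force: [0.4, 0.8, -0.0]
width: 0.041
```

Gripped at 41 mm against a nominal 42. Lifting and turning; the seated TCP height will be about 0.0882.

>>> arm_command([
  [[0,-0.01,0,0,0,0],[0,-0.02,0,0,0,0],[0,-0.035,0,0,0,0],[0,-0.035,0,0,0,0],[0,-0.035,0,0,0,0],[0,0,0,0,-4.6,0],[0,0,0,0,0,0]],
])

```text
time: 26.83
ee_pos: [0.4982, -0.2889, 0.2107]
eef_rot: [0.708, -0.015, 0.017, -0.706]
ft_force: [-0.0, 0.2, -4.2]
width: 0.0412
```

```bash
python3 -c "
from h import *
plan(.5524,.2955,.20,.9988,-.048)
cv2.imwrite('pics/side11.png',cv2.resize(vision.camera('side')['pixels'][50:350,180:480],None,fx=2,fy=2))"
```

```text
t 26.83 p [ 0.4982 -0.2889  0.2107] w 0.0412 F [-0.   0.2 -4.2]
 turn deg [0.11 0.17 0.17]  shift mm now axes [ 27.8   9.6 586.2]  in goal axes [ 26.1  10.7 586.3]
```

View pics/side11.png

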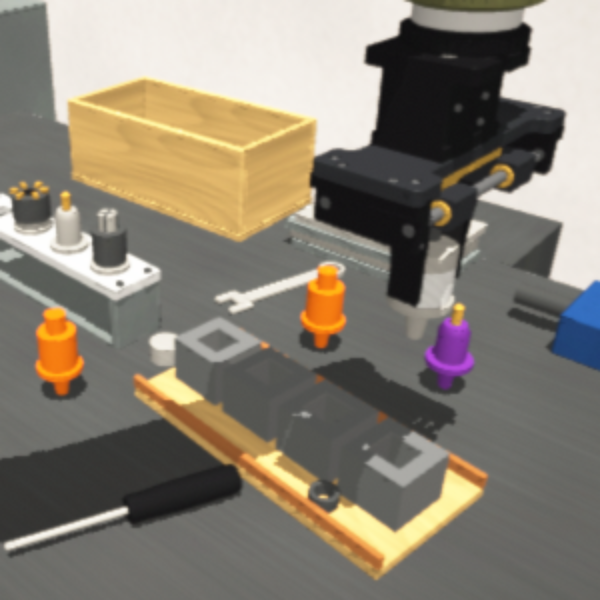

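>>> arm_command([
  [[0.001,0,0.02,0,0,0],[0.0015,0,0.035,0,0,0],[0.0018,0,0.04,0,0,0],[0.0018,0,0.04,0,0,0],[0.0018,0,0.04,0,0,0],[0.0018,0,0.04,0,0,0],[0.0018,0,0.04,0,0,0],[0.0018,0,0.04,0,0,0],[0.0018,0,0.04,0,0,0],[0.0018,0,0.04,0,0,0],[0.0018,0,0.04,0,0,0],[0.0018,0,0.04,0,0,0]],
])

```text
time: 27.88
ee_pos: [0.539, 0.1661, 0.2066]
eef_rot: [0.707, -0.019, 0.017, -0.706]
ft_force: [1.1, -0.6, -2.7]
width: 0.0411
```

>>> arm_command([
  [[0.0018,0,0.04,0,0,0],[0.0015,0,0.035,0,0,0],[0.001,0,0.03,0,0,0],[0.001,0,0.018,0,0,0],[0,0,0.008,0,0,0],[0,0,0,0,0,0],[0,0,0,0,0,0],[0,0,0,0,0,0]],
])

```text
time: 28.55
ee_pos: [0.5522, 0.2933, 0.2075]
eef_rot: [0.707, -0.018, 0.018, -0.706]
ft_force: [0.6, -0.3, -3.4]
width: 0.0409
```

```bash
python3 -c "
from h import *
plan(.5524,.2955,.0882,.9988,-.048)
c=wcam();cv2.imwrite('pics/w11.png',cv2.resize(c['pixels'][60:280,190:330],None,fx=2.7,fy=2.7,interpolation=cv2.INTER_CUBIC))"
```

```text
t 28.55 p [0.5522 0.2933 0.2075] w 0.0409 F [ 0.6 -0.3 -3.4]
 turn deg [ 0.1  -0.2  -0.03]  shift mm now axes [  0.2 119.3   2.4]  in goal axes [1.000e-01 1.193e+02 2.200e+00]
```

View pics/w11.png

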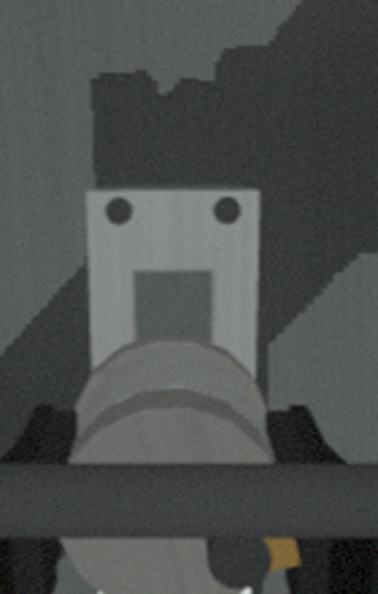

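>>> arm_command([
  [[0.0,0.01,0.0015,0,0,0],[0,0.03,0,0,0,0],[0,0.03,0,0,0,0],[0,0.024,0,0,0,0],[0,0.008,0,0,0,0],[0,0.005,0,0,0,0],[0,0.004,0,0,0,0],[0,0.002,0,0,0,0],[0,0.001,0,0,0,0],[0,0,0,0,0,0],[0,0,0,0,0,0]],
])

```text
time: 29.52
ee_pos: [0.5523, 0.2972, 0.095]
eef_rot: [-0.707, 0.017, -0.018, 0.707]
ft_force: [1.1, -0.0, -4.6]
width: 0.0411
```

```bash
python3 -c "
from h import *
plan(.5524,.2955,.0882,.9988,-.048)
cv2.imwrite('pics/side12.png',cv2.resize(vision.camera('side')['pixels'][100:250,130:280],None,fx=4,fy=4))"
```

```text
t 29.52 p [0.5523 0.2972 0.095 ] w 0.0411 F [ 1.1 -0.  -4.6]
 turn deg [-0.03 -0.05  0.07]  shift mm now axes [ 0.2  6.8 -1.7]  in goal axes [ 0.2  6.8 -1.7]
```

View pics/side12.png

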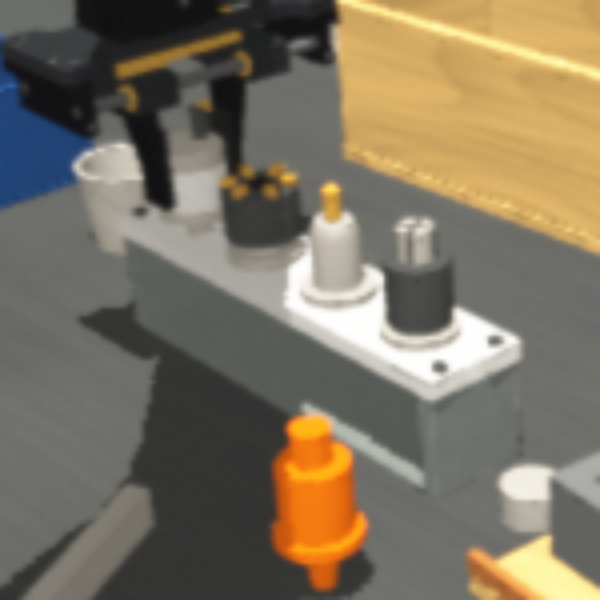

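>>> arm_command([
  [[0,0.0015,-0.001,0,0,0],[0,0.0015,0,0,0,0],[0,0.001,0,0,0,0],[0,0.001,0,0,0,0],[0,0.001,0,0,0,0],[0,0.0005,0,0,0,0],[0,0,0,0,0,0],[0,0,0,0,0,0]],
])

```text
time: 30.23
ee_pos: [0.5518, 0.2959, 0.0882]
eef_rot: [0.707, -0.017, 0.017, -0.707]
ft_force: [-3.1, -3.1, 5.0]
width: 0.0413
```

Seated, with the force at +5 N from -4.6. Releasing and retracting.

>>> arm_command([
  [[0,0,0,0,0,0],[0,0,0,0,0,0],[0,0,0,0,0,0],[0,0,0,0,0,0],[0,0,0,0,0,0],[0,0,0,0,0,0],[0,0,0,0,0,0],[0,0,0,0,0,0]],
], hand=1)

```text
time: 30.9
ee_pos: [0.5518, 0.2959, 0.0876]
eef_rot: [0.707, -0.017, 0.017, -0.707]
ft_force: [-0.2, 0.2, -0.4]
width: 0.084
```

>>> arm_command([
  [[0,-0.01,0,0,0,0],[0,-0.03,0,0,0,0],[0,-0.03,0,0,0,0],[0,-0.03,0,0,0,0],[0,-0.03,0,0,0,0],[0,0,0,0,0,0],[0,0,0,0,0,0],[0,0,0,0,0,0],[0,0,0,0,0,0]],
])

```text
time: 31.65
ee_pos: [0.5514, 0.2955, 0.2166]
eef_rot: [0.707, -0.018, 0.017, -0.707]
ft_force: [-0.2, -0.2, -0.3]
width: 0.087
```

```bash
python3 -c "
from h import *
s=readout.read_state();print(s['time'],s['ee_pos'],s['width'],s['ft_force'])
a=vision.camera('side');b=vision.camera('scene')
A=cv2.resize(a['pixels'][120:240,140:280],None,fx=2.8,fy=2.8)
B=cv2.resize(b['pixels'][110:230,245:405],None,fx=2.5,fy=2.5)
H=max(A.shape[0],B.shape[0]);p=lambda i:cv2.copyMakeBorder(i,0,H-i.shape[0],0,0,0)
cv2.imwrite('pics/fin.png',np.hstack([p(A),p(B)]))"
```

```text
31.65 [0.55140936 0.29548847 0.2166121 ] 0.08702409087839875 [-0.16956897 -0.15772955 -0.31165244]
```

View pics/fin.png

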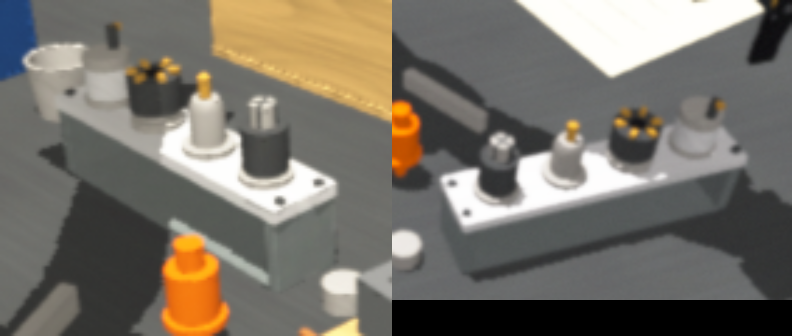

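All four stand upright on the rail in both views, and the gripper is clear.

```bash
python3 -c "
from bench import r
print(r.close_job())"
```

```text
the job is handed in; nothing more can be done
None
```

I moved all four tools from the tray to the rail and handed the job in at about 32 s of the 102 s allowed. Counted from the hole nearest the tray, the order is end mill, drill, face mill, boring head.

- **Seating:** each tool was lowered until the wrist force showed the flange on the rail. That was about 4–5 N upward after carrying the tool's weight, then I let go.
- **Last checks:** both the scene and side views show all four upright with their flanges on the plate. The gripper is open and about 130 mm above its release height, with the wrist force near zero.
- **Look-alikes:** I never gripped or reached for the orange and purple ones.
- **Disagreements:** position measurements from the different cameras differed by 1–3 mm (up to about 7 mm for the drill). I read the drill tip's pixel poorly in the wrist view, so I aimed by its flange instead. The jaws read about 1 mm narrower than the nominal diameters. No check failed.

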